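# Probe the sprung contacts in two pump units

### The job

Check both pump units with the double-ended probe: reach the probe's red tip into the red port, press the sprung contact hidden deep inside gently until it gives a few millimetres, never to its hard stop, and hold it there for about a second. Then draw it out, lay the probe back on its green rest and let go, take it by the other end and do the same with the blue tip in the blue port. Finish with the probe lying on the rest, and leave the jar, spray bottle and tube rack where they stand.

Things in the scene. Friction and masses are not known exactly. Their poses are not given: they have to be found in the camera images.
- probe: Straight bar probe, 180 mm long, about 90 g: 14 mm wide (y), 16 mm high (z), a round tip at each end; black, red at its +x end, blue at -x. Origin mid-underside, x towards the red tip, z up; long axis 8 mm above the origin. Hold it about 60 mm from the middle, at the end away from the tip in use: held at the middle it is too short, as the fingers meet the unit first.
- tip_red (a point): Outermost point of the red tip of the probe, on its long axis, 90 mm from the middle at its +x end. The tip is 10 mm thick and round-nosed; the outer 35 mm of the probe at this end is red.
- tip_blue (a point): Outermost point of the blue tip of the probe, on its long axis, 90 mm from the middle at its -x end. The tip is 10 mm thick and round-nosed; the outer 35 mm of the probe at this end is blue.
- rest: Green block fixed to the bench; the probe lies across it, both ends overhanging freely. 60 mm along its x (the probe's direction), 62 mm along its y; flat top 30 mm above the bench, with a black lip 6 mm high and 5 mm thick along each of the two sides parallel to x (52 mm clear between). Origin mid-underside, on the bench.
- unit_red: White pump unit with a red port, fixed to the bench: 150 mm deep, 70 mm wide, 98 mm tall; a red square frame round the port stands 6 mm proud of its front face, and the front third of its top is red. Origin at bench level under the middle of the front face; its x axis points straight into the port (roughly away from the robot), z up.
- port_red (a point): Centre of the mouth of the red port, in the plane of the front face, 65 mm above the bench; axes as the unit's. The port is a level, straight tunnel along the unit's x axis, 30 mm wide and 32 mm high, roofed over; the sprung contact waits somewhere between 90 and 114 mm inside (it differs each time, cannot be seen, and is not measured).
- contact_red (a joint): Sprung brass contact at the end of the red port, a plate 22 mm wide and 26 mm high: how far it is pushed in from its free position, m (0 free, 0.012 at its hard stop). It takes 1 N to start it moving and 0.4 N more for each mm (about 2.2 N at 3 mm, 5.4 N at 11 mm), and it springs back when released. It makes contact from 3 mm.
- unit_blue: White pump unit with a blue port, fixed to the bench: 150 mm deep, 70 mm wide, 98 mm tall; a blue square frame round the port stands 6 mm proud of its front face, and the front third of its top is blue. Origin at bench level under the middle of the front face; its x axis points straight into the port (roughly away from the robot), z up.
- port_blue (a point): Centre of the mouth of the blue port, in the plane of the front face, 65 mm above the bench; axes as the unit's. The port is a level, straight tunnel along the unit's x axis, 30 mm wide and 32 mm high, roofed over; the sprung contact waits somewhere between 90 and 114 mm inside (it differs each time, cannot be seen, and is not measured).
- contact_blue (a joint): Sprung brass contact at the end of the blue port, a plate 22 mm wide and 26 mm high: how far it is pushed in from its free position, m (0 free, 0.012 at its hard stop). It takes 1 N to start it moving and 0.4 N more for each mm (about 2.2 N at 3 mm, 5.4 N at 11 mm), and it springs back when released. It makes contact from 3 mm.
- jar: Bystander: jar with blue cap, 56 mm across, 75 mm tall, loose, behind and between the units; origin under its centre.
- spray: Bystander: white spray bottle with a blue band, 68 mm across, about 190 mm tall, loose, to the right; origin under its centre.
- tube_rack: Bystander: grey rack of six blue-capped tubes, 118 x 82 mm, 113 mm tall, loose, to the left; origin under its centre.
Mind the look-alikes: they are no part of the job. Of the things shaped like the rest, the green one is meant.

How it is judged:
By the outcome, as a careful person would: the job done as asked, in the order asked, and still so for the second after the job is handed in, with the robot touching nothing.
It also fails if it takes over 72 s, if anything falls off the work surface, if the arm or the gripper's body presses on something with over 40 N, if the wrist force passes 120 N, or if a joint passes its speed limit or range.

### The arm

A 7-joint arm with a two-finger parallel gripper is mounted at the origin on the work surface. World frame = base frame: x ahead of the robot, y to its left, z up, the work surface at z = 0. Lengths are in m, angles in rad, forces in N, time in s.
With the tool pointing down it reaches from about 0.425 to 0.8 m from the base axis. Payload 8.3 kg.
Tool frame: the origin (TCP) lies at the very end of the fingers, on their centre line; the grasp point (between the pads) lies 19 mm behind it; z points along the fingers, y is the line along which they close (so a half turn about z gives the same grasp; the last joint's range is limited). The gripper opens to 85 mm and grips with 20 to 120 N. Pads are 22 mm wide; open, the fingers measure 114 mm over their backs; the gripper's body (76 mm by 85 mm) begins 54 mm behind the grasp point. The pads swing forward as they close: fully open they stand 13 mm farther back than shut.
Start: joints at [-1.233, 0.383, 0.016, 1.37, -0.006, 1.388, -0.046], TCP at [0.244, 0.575, 0.231] pointing down, gripper open.
Joint ranges: [-2.95, 2.95], [-0.25, 2.06], [-1.52, 1.56], [0.18, 2.33], [-1.44, 4.58], [0.02, 2.06], [-3.01, 3.01]. Speed limits (rad/s): [2.39, 2.39, 3.01, 3.01, 3.14, 3.14, 3.14].

### API

Orientations are given as [roll, pitch, yaw] about the fixed x, y, z axes, in that order (R = Rz(yaw) Ry(pitch) Rx(roll)).
In Python, from bench import telemetry, cams, order gives the robot as it stands. The module is installed in compiled form; this text tells all that it offers.
- The arm moves only by the tool apply_moves, never from a script. Its argument "targets" is a list of rows, each a list of 5 numbers: the opening, from -1 (shut) to 1 (fully open), then the shift along the tool's x, y, z normalised to -1 to 1, where 1 is 0.04 m, then the turn about the tool's z normalised to -1 to 1, where 1 is 0.1 rad. A call has 1 to 12 rows; each row shifts and turns the commanded pose from where the row before left it, along the tool's axes as they then stand; what a row does not reach is not made up. A row lasts 1/8 s, in which the tool goes at most 62.5 mm and 10.7 degrees, less where a joint would pass 70% of its speed; a pose out of reach is approached as far as the arm can. A call with a number of a shift or a turn outside -1 to 1 is refused whole. A call with a gripper value outside its range is refused whole. The fingers move at their own pace and stop on an object; "grip_force" is the grip in N (left out, the last holds). Time passes only in rows, so rows that do not move let the fingers close. It gives the time, the measured TCP pose, the force, the opening and the grip force at its end, in the units of the state.
- telemetry.sense(): the state, without advancing time (a new reading comes with each control period).
- cams.camera(name): name is "scene" or "top" or "wrist"; returns a dict with "image" (480x640x3 uint8, blue, green, red), "fx", "fy", "cx", "cy" (pixels), "R" (3x3) and "t" (3): a world point X has camera coordinates R X + t. Camera axes: x right, y down, z forward; pixel columns grow to the right and rows downward; lengths in m; the calibration is good to about 2 mm. The wrist camera is an equidistant fisheye: a pixel r from the principal point sees the ray r / f radians off the axis. A picture is of the moment at which its call begins. There is no depth.
- order.finish_job(): hands the job in; it is judged then, once.
The state is a dict: "t": time; "qpos": joint angles; "dq": joint speeds; "effort": joint torques, N m; "tool_pos": TCP position; "tool_rot": TCP orientation; "wrist_force": force on the tool from outside, world axes, zero at the start; "torque": the same for the moment, N m; "width": finger opening in m; "grasp_force": force on a finger pad.
Only numpy, scipy, OpenCV 4.12 (cv2) and the standard library are available. Lean on these libraries where they do the work, as an engineer would, in place of code of your own. Each camera call takes 0.05 s, during which the arm holds its last target. There are 200 camera calls.

## Working session

There is one attempt and no reset: what is moved stays moved. The work goes in short steps, Python scripts to look and compute and a tool call to move; the robot and the scene stay as the last step left them, time stands still between calls to the robot, and variables do not carry over. Pictures are saved under pics/ and viewed, at most 10 in all, crops included, and the job is handed in when it is done.

Besides the shell and the picture viewer there is one more tool, called after "Call:" by a JSON object that holds its "method" and its "body", one argument or row to a line. apply_moves: Moves the arm, as the interface text tells. Its arguments: {"type":"object","properties":{"targets":{"type":"array","items":{"type":"array","items":{"type":"number"}}},"grip_force":{"type":"number"}},"required":["targets"]}

```bash
mkdir -p pics; ls; cat > h.py <<'E'
import numpy as np, cv2
from bench import telemetry, cams, order
def ray(c,u,v):
    d=np.array([(u-c['cx'])/c['fx'],(v-c['cy'])/c['fy'],1.0])
    R=np.array(c['R']);t=np.array(c['t'])
    return -R.T@t, R.T@d
def onz(c,u,v,z):
    o,d=ray(c,u,v); return o+d*(z-o[2])/d[2]
def proj(c,X):
    p=np.array(c['R'])@np.array(X)+np.array(c['t']); return c['fx']*p[0]/p[2]+c['cx'],c['fy']*p[1]/p[2]+c['cy']
E
python3 - <<'E'
from h import *
import pickle
s=telemetry.sense(); print(s)
for n in("top","scene"):
    c=cams.camera(n); cv2.imwrite(f"pics/{n}0.png",c['image']); pickle.dump(c,open(n+'0.pkl','wb'))
    o,_=ray(c,0,0); print(n,o,c['fx'],np.round(c['R'],2).tolist())
E
```

```text
pics
{'t': 0.0, 'qpos': array([-1.23288779,  0.38424371,  0.01636264,  1.37111803, -0.0063145 ,
        1.38823277, -0.04647598]), 'dq': array([ 0.00112186,  0.00049253, -0.00043598,  0.00184719,  0.00138213,
        0.0002188 , -0.0003406 ]), 'effort': array([-2.76700730e-04, -6.27590704e+01,  8.43969136e-01, -3.71828663e+01,
        1.64347398e-02,  1.42565128e-02,  3.36460801e-06]), 'tool_pos': array([0.24361312, 0.57502544, 0.23029169]), 'tool_rot': array([-3.13963950e+00,  1.68812608e-05,  2.74087999e+00]), 'wrist_force': array([-0.20315403, -0.67293786,  0.6052383 ]), 'torque': array([-0.02461472, -0.01298856,  0.04575545]), 'grasp_force': 0.0, 'width': 0.08561757939769361}
top [0.45584704 0.03478672 1.19013012] 529.4262602289961 [[0.02, -1.0, 0.02], [-1.0, -0.02, -0.07], [0.07, -0.02, -1.0]]
scene [ 1.53936286 -0.07867056  0.79330553] 594.3191676223903 [[0.12, 0.99, -0.02], [0.59, -0.09, -0.8], [-0.8, 0.08, -0.59]]
```

View pics/top0.png

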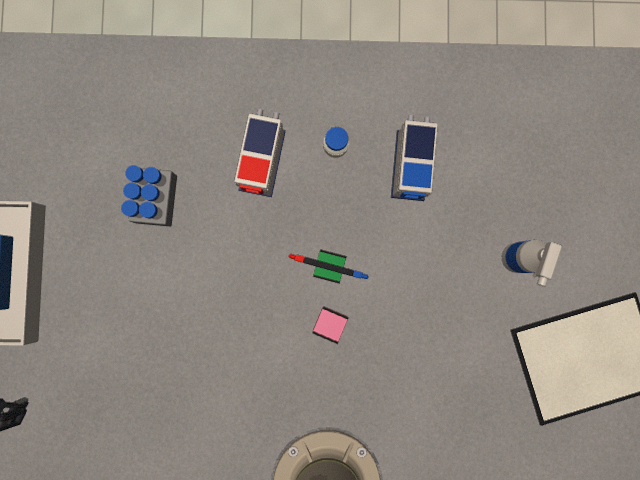

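View pics/scene0.png

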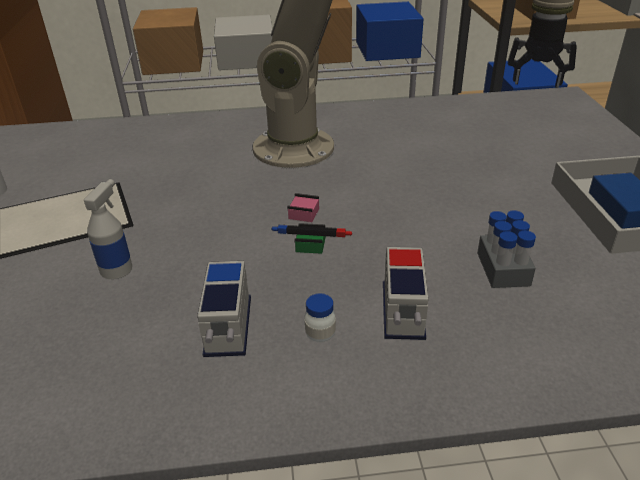

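```bash
cat > m.py <<'E'
from h import *
import pickle
c=pickle.load(open('top0.pkl','rb')); im=c['image']; hsv=cv2.cvtColor(im,cv2.COLOR_BGR2HSV)
def big(mask,x0,x1,y0,y1):
    m=np.zeros_like(mask); m[y0:y1,x0:x1]=mask[y0:y1,x0:x1]
    n,l,st,ce=cv2.connectedComponentsWithStats(m); k=1+np.argmax(st[1:,4]); return l==k
def rect(m,z):
    ys,xs=np.nonzero(m); P=np.array([onz(c,u,v,z)[:2] for u,v in zip(xs,ys)])*1000
    r=cv2.minAreaRect(P.astype(np.float32)); return P.mean(0),r
red=cv2.inRange(hsv,(0,180,190),(8,255,255))|cv2.inRange(hsv,(172,180,190),(180,255,255))
blue=cv2.inRange(hsv,(100,180,150),(125,255,255))
navy=cv2.inRange(hsv,(105,60,20),(130,255,110))
grn=cv2.inRange(hsv,(50,120,60),(80,255,255))
for n,f,x0,x1 in(("red",red,225,300),("blue",blue,385,450)):
    a,ra=rect(big(f,x0,x1,100,210),.098); b,rb=rect(big(navy,x0,x1,100,180),.098)
    d=b-a; print(n,"front patch",a,ra,"\n navy",b,rb,"yaw(centroids)",np.degrees(np.arctan2(d[1],d[0])))
g=np.nonzero(grn); 
ys,xs=g; print("green",rect(grn>0,.030))
# probe tips
mr=big(red|cv2.inRange(hsv,(0,120,80),(8,255,255)),280,325,240,290); mb=big(cv2.inRange(hsv,(100,120,60),(125,255,255)),335,380,255,295)
for n,m in(("r",mr),("b",mb)):
    ys,xs=np.nonzero(m); k=xs.argmin() if n=="r" else xs.argmax()
    P=onz(c,xs[k],ys[xs==xs[k]].mean() if 0 else ys[np.abs(xs-xs[k])<2].mean(),.038)
    print("tip",n,xs[k],P, "centroid",onz(c,xs.mean(),ys.mean(),.038))
x=cv2.resize(im[90:350,220:460],None,fx=2.3,fy=2.3,interpolation=cv2.INTER_CUBIC); cv2.imwrite('pics/crop1.png',x)
E
python3 m.py
```

```text
red front patch [673.29240639 165.52395274] ((673.3064575195312, 165.51925659179688), (57.71990966796875, 47.026973724365234), 79.66261291503906) 
 navy [742.05076949 153.03927933] ((742.0325317382812, 152.9630126953125), (57.453819274902344, 67.4462661743164), 79.0943374633789) yaw(centroids) -10.291256525986546
blue front patch [ 667.66989931 -176.26146996] ((667.6317749023438, -176.0581512451172), (56.92601013183594, 46.829647064208984), 85.34663391113281) 
 navy [ 737.22585428 -182.08041916] ((737.2702026367188, -182.1527557373047), (57.56509780883789, 67.53575134277344), 85.1350326538086) yaw(centroids) -4.782145297499917
green (array([474.91861877,   2.2967419 ]), ((474.5226745605469, 2.2747039794921875), (58.4884033203125, 53.56230545043945), 76.88856506347656))
tip r 289 [0.49580319 0.0908164  0.038     ] centroid [0.49219169 0.07331822 0.038     ]
tip b 367 [ 0.45383478 -0.07944429  0.038     ] centroid [ 0.45716039 -0.06276283  0.038     ]
```

View pics/crop1.png

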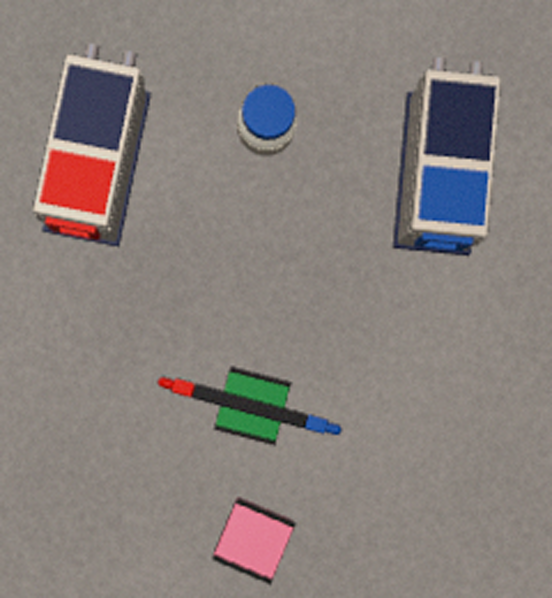

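```bash
cat > plan.py <<'E'
import sys,json
from h import *
from scipy.spatial.transform import Rotation as Ro
# usage: plan.py opening x y z yaw [x y z yaw ...]   prints rows
a=list(map(float,sys.argv[2:])); op=float(sys.argv[1])
s=telemetry.sense(); p=np.array(s['tool_pos']); R=Ro.from_euler('xyz',s['tool_rot']); rows=[]
for k in range(0,len(a),4):
    g=np.array(a[k:k+3]); 
    while 1:
        y=R.as_euler('xyz')[2]; dy=-((a[k+3]-y+np.pi)%(2*np.pi)-np.pi)
        d=R.inv().apply(g-p)
        n=int(np.ceil(max(np.abs(d).max()/.039,abs(dy)/.098)-1e-2))
        if n<1 : 
            if np.abs(d).max()<.0004 and abs(dy)<.002: break
            n=1
        dw=R.inv().apply((g-p)/n)
        r=[op]+[round(float(v),2) for v in np.r_[np.clip(dw/.04,-1,1),np.clip(dy/n/.1,-1,1)]]
        if not any(r[1:]): break
        rows.append(r); p=p+R.apply(np.array(r[1:4])*.04); R=R*Ro.from_euler('z',r[4]*.1)
print(len(rows))
for i in range(0,len(rows),12): print(json.dumps(rows[i:i+12],separators=(',',':')))
E
python3 plan.py 1 .5 .25 .2 2.0 .46 -.0527 .1 1.323
```

```text
19
[[1.0,-0.91,-0.5,0.08,0.74],[1.0,-0.94,-0.43,0.08,0.74],[1.0,-0.97,-0.36,0.08,0.74],[1.0,-0.87,-0.25,0.07,0.65],[1.0,-0.88,-0.19,0.07,0.65],[1.0,-0.9,-0.14,0.06,0.65],[1.0,-0.9,-0.08,0.07,0.65],[1.0,-0.91,-0.02,0.06,0.65],[1.0,-0.9,0.04,0.07,0.65],[1.0,-0.9,0.1,0.06,0.64],[1.0,-0.89,0.17,0.07,0.65],[1.0,-0.92,-0.58,0.36,0.97]]
[[1.0,-0.98,-0.49,0.36,0.97],[1.0,-0.85,-0.33,0.3,0.8],[1.0,-0.87,-0.26,0.3,0.81],[1.0,-0.89,-0.18,0.3,0.8],[1.0,-0.9,-0.11,0.3,0.81],[1.0,-0.91,-0.04,0.3,0.8],[1.0,-0.9,0.03,0.29,0.81]]
```

Call:
{"method": "apply_moves", "body": {
  "targets": [
    [1,-0.91,-0.5,0.08,0.74],
    [1,-0.94,-0.43,0.08,0.74],
    [1,-0.97,-0.36,0.08,0.74],
    [1,-0.87,-0.25,0.07,0.65],
    [1,-0.88,-0.19,0.07,0.65],
    [1,-0.9,-0.14,0.06,0.65],
    [1,-0.9,-0.08,0.07,0.65],
    [1,-0.91,-0.02,0.06,0.65],
    [1,-0.9,0.04,0.07,0.65],
    [1,-0.9,0.1,0.06,0.64],
    [1,-0.89,0.17,0.07,0.65],
    [1,-0.92,-0.58,0.36,0.97]
  ],
  "grip_force": 80
}}

```text
t: 1.6
tool_pos: [0.4966, 0.2064, 0.1862]
tool_rot: [3.139, 0.0, 1.899]
wrist_force: [0.2, -0.1, 0.1]
width: 0.0854
grasp_force: 0.0
```

Call:
{"method": "apply_moves", "body": {
  "targets": [
    [1,-0.98,-0.49,0.36,0.97],
    [1,-0.85,-0.33,0.3,0.8],
    [1,-0.87,-0.26,0.3,0.81],
    [1,-0.89,-0.18,0.3,0.8],
    [1,-0.9,-0.11,0.3,0.81],
    [1,-0.91,-0.04,0.3,0.8],
    [1,-0.9,0.03,0.29,0.81],
    [1,0,0,0,0],
    [1,0,0,0,0],
    [1,0,0,0,0]
  ]
}}

```text
t: 2.85
tool_pos: [0.4607, -0.0509, 0.1003]
tool_rot: [3.141, -0.0, 1.325]
wrist_force: [0.1, 0.5, 0.3]
width: 0.0853
grasp_force: 0.0
```

```bash
python3 plan.py 1 .46 -.0527 .019 1.323
python3 - <<'E'
from h import *
print(telemetry.sense()['qpos'])
c=cams.camera('wrist'); cv2.imwrite('pics/w1.png',c['image']); print(c['fx'],c['cx'],c['cy'])
E
```

```text
3
[[1.0,-0.02,-0.0,0.68,0.01],[1.0,-0.01,-0.0,0.68,0.0],[1.0,-0.02,-0.01,0.67,0.01]]
[-0.49982588  0.16369656  0.59528162  1.99202741 -0.10810572  1.0158625
 -0.09964324]
371.64829954431775 317.7926962641235 239.31071922027488
```

View pics/w1.png

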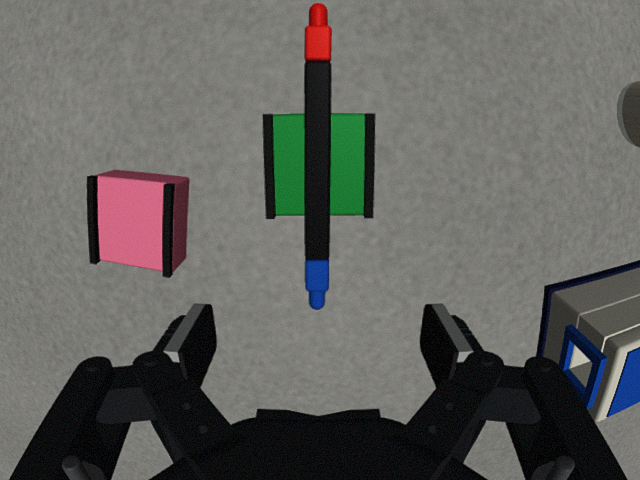

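The wrist view shows the probe lying vertically at column 317, centred between the fingers. Its blue end is at (317,285), the red end at (317,30), the green rest at (318,165) and the pink look-alike at (135,220). I'll descend and grip.

Call:
{"method": "apply_moves", "body": {
  "targets": [
    [1,-0.02,0,0.68,0.01],
    [1,-0.01,0,0.68,0],
    [1,-0.02,-0.01,0.67,0.01],
    [1,0,0,0,0],
    [-1,0,0,0,0],
    [-1,0,0,0,0],
    [-1,0,0,0,0],
    [-1,0,0,0,0],
    [-1,0,0,0,0],
    [-1,0,0,0,0]
  ],
  "grip_force": 80
}}

```text
t: 4.15
tool_pos: [0.4597, -0.0537, 0.0194]
tool_rot: [3.141, -0.0, 1.321]
wrist_force: [-1.7, -1.1, 6.1]
width: 0.0129
grasp_force: 78.2
```

Call:
{"method": "apply_moves", "body": {
  "targets": [
    [-1,0,0,0,0],
    [-1,0,0,0,0]
  ]
}}

```text
t: 4.4
tool_pos: [0.4597, -0.0537, 0.0193]
tool_rot: [3.141, -0.0, 1.321]
wrist_force: [-1.5, 0.6, 6.0]
width: 0.0129
grasp_force: 78.2
```

```bash
python3 plan.py -1 .4597 -.0537 .13 1.321 .462 .2043 .12 -.1815
```

```text
19
[[-1.0,0.0,0.0,-0.92,-0.0],[-1.0,0.0,0.0,-0.92,-0.0],[-1.0,0.0,0.0,-0.93,-0.0],[-1.0,0.39,-0.1,0.02,0.94],[-1.0,0.38,-0.13,0.02,0.94],[-1.0,0.37,-0.17,0.02,0.94],[-1.0,0.35,-0.2,0.02,0.94],[-1.0,0.33,-0.23,0.01,0.94],[-1.0,0.31,-0.26,0.02,0.94],[-1.0,0.28,-0.29,0.01,0.94],[-1.0,0.25,-0.32,0.02,0.94],[-1.0,0.22,-0.34,0.01,0.94]]
[[-1.0,0.19,-0.36,0.02,0.94],[-1.0,0.15,-0.37,0.01,0.94],[-1.0,0.12,-0.38,0.02,0.94],[-1.0,0.08,-0.39,0.01,0.94],[-1.0,0.04,-0.4,0.02,0.93],[-1.0,0.01,-0.41,0.01,0.94],[-1.0,-0.04,-0.4,0.02,0.93]]
```

Call:
{"method": "apply_moves", "body": {
  "targets": [
    [-1,0,0,-0.5,0],
    [-1,0,0,-1,0],
    [-1,0,0,-1,0],
    [-1,0.39,-0.1,-0.2,0.94],
    [-1,0.38,-0.13,0.02,0.94],
    [-1,0.37,-0.17,0.02,0.94],
    [-1,0.35,-0.2,0.02,0.94],
    [-1,0.33,-0.23,0.01,0.94],
    [-1,0.31,-0.26,0.02,0.94],
    [-1,0.28,-0.29,0.01,0.94],
    [-1,0.25,-0.32,0.02,0.94],
    [-1,0.22,-0.34,0.01,0.94]
  ]
}}

```text
t: 5.9
tool_pos: [0.4605, 0.092, 0.1214]
tool_rot: [-3.141, 0.001, 0.472]
wrist_force: [0.6, -0.1, -0.1]
width: 0.0127
grasp_force: 78.2
```

Call:
{"method": "apply_moves", "body": {
  "targets": [
    [-1,0.19,-0.36,0.02,0.94],
    [-1,0.15,-0.37,0.01,0.94],
    [-1,0.12,-0.38,0.02,0.94],
    [-1,0.08,-0.39,0.01,0.94],
    [-1,0.04,-0.4,0.02,0.93],
    [-1,0.01,-0.41,0.01,0.94],
    [-1,-0.04,-0.4,0.02,0.93],
    [-1,0,0,0.7,0],
    [-1,0,0,0.7,0],
    [-1,0,0,0,0],
    [-1,0,0,0,0],
    [-1,0,0,0,0]
  ]
}}

```text
t: 7.4
tool_pos: [0.4625, 0.2047, 0.0625]
tool_rot: [-3.14, -0.001, -0.181]
wrist_force: [-0.6, 0.3, -2.1]
width: 0.013
grasp_force: 78.1
```

```bash
python3 plan.py -1 .462 .2043 .046 -.1815
cat > see.py <<'E'
import sys,pickle
from h import *
# see.py tag col : triangulate tip colour; mask reds/blues in all views
tag=sys.argv[1]
for n in('top','scene','wrist'):
    c=cams.camera(n); pickle.dump(c,open(f'{n}_{tag}.pkl','wb')); cv2.imwrite(f'pics/{n}_{tag}.png',c['image'])
a=[cv2.imread(f'pics/{n}_{tag}.png') for n in('wrist','scene')]
b=cv2.imread(f'pics/top_{tag}.png')
cv2.imwrite(f'pics/mix_{tag}.png',np.vstack([np.hstack([cv2.resize(a[0],(400,300)),cv2.resize(a[1][200:380,180:420],(400,300))]),np.hstack([cv2.resize(b[120:330,200:480],(400,300)),np.zeros((300,400,3),np.uint8)])]))
E
python3 see.py p1
```

```text
1
[[-1.0,-0.01,0.01,0.41,0.0]]
```

View pics/mix_p1.png

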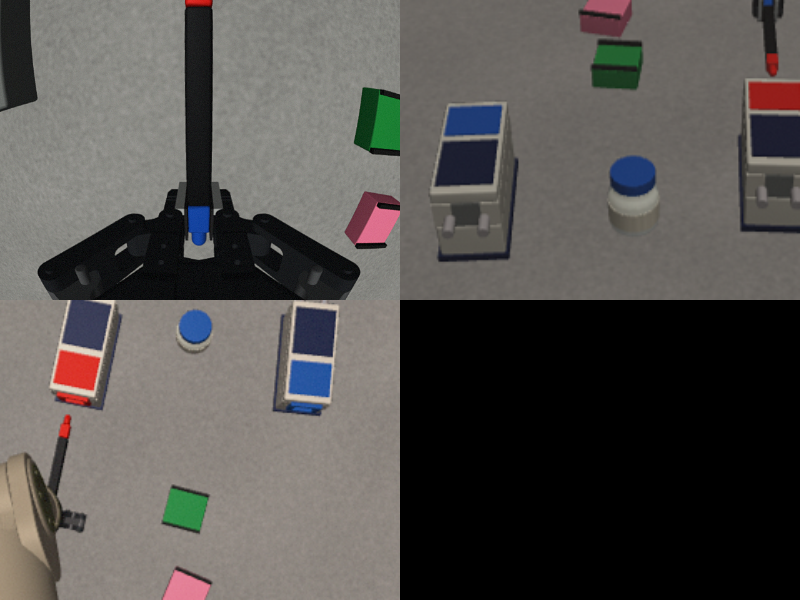

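The mosaic shows the probe straight in the pads, with its tip just short of the red frame (top view, about (247,413) in full-frame terms). I'll triangulate it to check.

```bash
cat > tip.py <<'E'
import sys,pickle
from h import *
from scipy.ndimage import label
# tip.py tag red|blue x y z(expected tip): triangulate tip
tag,col=sys.argv[1:3]; E=np.array(list(map(float,sys.argv[3:6]))); ax=np.array([np.cos(float(sys.argv[6])),np.sin(float(sys.argv[6])),0])
rays=[]
for n in('top','scene'):
    c=pickle.load(open(f'{n}_{tag}.pkl','rb')); h=cv2.cvtColor(c['image'],cv2.COLOR_BGR2HSV)
    m=(cv2.inRange(h,(0,150,70),(8,255,255))|cv2.inRange(h,(172,150,70),(180,255,255))) if col=='red' else cv2.inRange(h,(100,150,60),(125,255,255))
    a=np.array(proj(c,E)); b=np.array(proj(c,E-.035*ax)); d=(a-b)/np.linalg.norm(a-b)
    l,k=label(m); ys,xs=np.nonzero(m); dist=np.hypot(xs-(a+b)[0]/2,ys-(a+b)[1]/2); j=dist.argmin(); L=l[ys[j],xs[j]]
    ys,xs=np.nonzero(l==L); P=np.c_[xs,ys]; s=P@d; q=P[s>s.max()-2].mean(0); q=q+d*(s.max()+.5-q@d)
    print(n,'area',len(s),'len px',np.ptp(s),np.linalg.norm(a-b),'tip px',q,'expected',a); rays.append(ray(c,*q))
(o1,d1),(o2,d2)=rays
t=np.linalg.lstsq(np.c_[d1,-d2],o2-o1,rcond=None)[0]; A=o1+t[0]*d1;B=o2+t[1]*d2
print('tip',(A+B)/2,'gap',np.linalg.norm(A-B))
E
python3 tip.py p1 red .6100 .1777 .0815 -.181
python3 - <<'E'
from h import *
import pickle
# frame lateral check in top0: red frame blob below red patch
c=pickle.load(open('top0.pkl','rb')); h=cv2.cvtColor(c['image'],cv2.COLOR_BGR2HSV)
for n,m,x0,x1,F,yaw in(("red",cv2.inRange(h,(0,150,60),(8,255,255))|cv2.inRange(h,(172,150,60),(180,255,255)),230,280,(.639,.1718),-.1815),("blue",cv2.inRange(h,(100,150,50),(125,255,255)),390,445,(.6328,-.1732),-.0835)):
    m=m.copy(); k,l,st,ce=cv2.connectedComponentsWithStats(m)
    for i in range(1,k):
        if x0<ce[i][0]<x1 and 180<ce[i][1]<210:
            ys,xs=np.nonzero(l==i); P=np.array([onz(c,u,v,.083)[:2] for u,v in zip(xs,ys)])-F
            a=np.array([np.cos(yaw),np.sin(yaw)]); lt=np.array([-a[1],a[0]])
            print(n,st[i],'lat range mm',1000*(P@lt).min(),1000*(P@lt).max(),'ax',1000*(P@a).min(),1000*(P@a).max())
E
```

```text
top area 93 len px 16.2744355263184 16.578895235115453 tip px [247.57069229 199.60970462] expected [247.78412997 200.04961927]
scene area 84 len px 13.190003462364643 10.23354557733462 tip px [403.75378959 245.44413912] expected [402.63645284 245.10085318]
tip [0.61109996 0.17896392 0.08121264] gap 0.0015164658218999915
red [240 184  23  10 133] lat range mm -25.828223122711915 23.369383584197198 ax -11.729561757521019 0.7586907249799152
blue [401 191  24   9 136] lat range mm -21.49828451881605 27.25562682554796 ax -13.708953688692414 0.5553251770769034
```

Call:
{"method": "apply_moves", "body": {
  "targets": [
    [-1,-0.01,0.03,0.41,0],
    [-1,0,0,0,0],
    [-1,0.4,0,0,0],
    [-1,0.4,0,0,0],
    [-1,0.3,0,0,0],
    [-1,0,0,0,0],
    [-1,0,0,0,0]
  ]
}}

```text
t: 8.43
tool_pos: [0.5041, 0.1952, 0.0447]
tool_rot: [3.141, 0.001, -0.181]
wrist_force: [-1.0, 0.3, -1.3]
width: 0.0128
grasp_force: 78.2
```

```bash
cat > f.py <<'E'
from h import *
import sys
a,yaw=[],float(sys.argv[1]); n=int(sys.argv[2])
for i in range(n):
    cams.camera('top'); s=telemetry.sense(); a.append(s['wrist_force'])
a=np.array(a); d=np.array([np.cos(yaw),np.sin(yaw),0])
p=s['tool_pos']; F=np.array([float(sys.argv[3]),float(sys.argv[4])])
print('t',s['t'],'axial %.2f +- %.2f'%((a@d).mean(),(a@d).std()/n**.5),'F',a.mean(0).round(2),'pos',p.round(4),'rot',s['tool_rot'].round(3),'TCP axial/lat mm rel front',1000*((p[:2]-F)@d[:2]),1000*((p[:2]-F)@np.array([-d[1],d[0]])))
E
python3 f.py -.1815 5 .639 .1718; python3 see.py p2; cp pics/mix_p2.png pics/mix_p2v.png
```

```text
t 8.675 axial 0.03 +- 0.17 F [ 0.08  0.29 -1.14] pos [0.504  0.1955 0.0449] rot [-3.141  0.    -0.181] TCP axial/lat mm rel front -137.08822845674766 -1.0418824666388882
```

View pics/mix_p2.png

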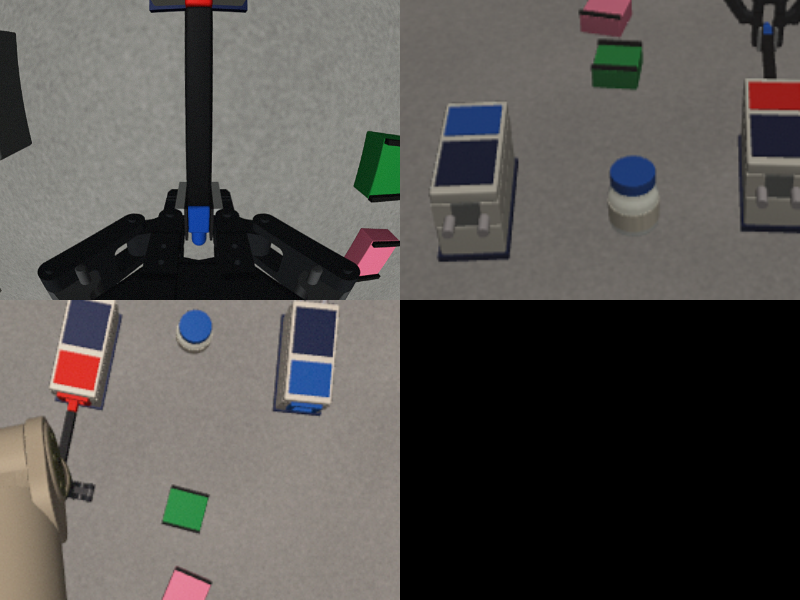

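The wrist view shows the unit's front face spanning columns 150–246 of the mosaic, with the probe at 199. It is centred, and the tip is in the mouth.

Call:
{"method": "apply_moves", "body": {
  "targets": [
    [-1,0.3,0,-0.03,0],
    [-1,0.3,0,0,0],
    [-1,0.3,0,0,0],
    [-1,0.3,0,0,0],
    [-1,0.3,0,0,0],
    [-1,0,0,0,0],
    [-1,0,0,0,0]
  ]
}}

```text
t: 9.7
tool_pos: [0.563, 0.1845, 0.0459]
tool_rot: [3.141, 0.001, -0.181]
wrist_force: [0.9, -0.2, -0.7]
width: 0.0126
grasp_force: 78.2
```

```bash
python3 f.py -.1815 8 .639 .1718
```

```text
t 10.1 axial -0.14 +- 0.11 F [-0.1   0.21 -0.79] pos [0.5632 0.1846 0.0461] rot [-3.142  0.    -0.181] TCP axial/lat mm rel front -76.8541732645508 -1.082009796039637
```

Call:
{"method": "apply_moves", "body": {
  "targets": [
    [-1,0.15,0,0,0],
    [-1,0.15,0,0,0],
    [-1,0.08,0,0,0],
    [-1,0,0,0,0]
  ]
}}

```text
t: 10.6
tool_pos: [0.5786, 0.1814, 0.046]
tool_rot: [3.141, -0.0, -0.182]
wrist_force: [-0.6, -0.1, -2.0]
width: 0.0125
grasp_force: 78.2
```

```bash
python3 f.py -.1815 4 .639 .1718
```

```text
t 10.8 axial 0.23 +- 0.28 F [ 0.18 -0.33 -0.9 ] pos [0.5781 0.1818 0.046 ] rot [ 3.141  0.    -0.181] TCP axial/lat mm rel front -61.68865544645564 -1.1764120099309536
```

Call:
{"method": "apply_moves", "body": {
  "targets": [
    [-1,0.08,0,0,0],
    [-1,0,0,0,0]
  ]
}}

```text
t: 11.05
tool_pos: [0.5813, 0.1813, 0.046]
tool_rot: [3.142, 0.001, -0.181]
wrist_force: [-1.7, 0.2, -0.5]
width: 0.0124
grasp_force: 78.2
```

```bash
python3 f.py -.1815 4 .639 .1718
```

```text
t 11.25 axial -1.28 +- 0.25 F [-1.2   0.59 -0.83] pos [0.5812 0.1813 0.046 ] rot [ 3.142  0.    -0.181] TCP axial/lat mm rel front -58.580010044022984 -1.0668037151472174
```

Call:
{"method": "apply_moves", "body": {
  "targets": [
    [-1,0.08,0,0,0],
    [-1,0,0,0,0]
  ]
}}

```text
t: 11.5
tool_pos: [0.5845, 0.1806, 0.046]
tool_rot: [3.141, 0.001, -0.181]
wrist_force: [-2.1, 1.8, -1.3]
width: 0.0129
grasp_force: 78.2
```

```bash
python3 f.py -.1815 4 .639 .1718
```

```text
t 11.7 axial -2.61 +- 0.19 F [-2.54  0.59 -1.05] pos [0.5844 0.1806 0.046 ] rot [ 3.142  0.    -0.181] TCP axial/lat mm rel front -55.26648377934849 -1.1625000022926837
```

Contact has started: 1.3 N, then 2.6 N 3.3 mm further in, which fits the spring at about 4 mm. I'll press 1.6 mm more and hold.

Call:
{"method": "apply_moves", "body": {
  "targets": [
    [-1,0.04,0,0,0],
    [-1,0,0,0,0],
    [-1,0,0,0,0],
    [-1,0,0,0,0],
    [-1,0,0,0,0],
    [-1,0,0,0,0],
    [-1,0,0,0,0]
  ]
}}

```text
t: 12.58
tool_pos: [0.5861, 0.1803, 0.0461]
tool_rot: [3.142, 0.0, -0.181]
wrist_force: [-3.3, 2.0, -0.3]
width: 0.0126
grasp_force: 78.2
```

```bash
python3 f.py -.1815 10 .639 .1718
```

```text
t 13.075 axial -3.65 +- 0.13 F [-3.45  1.46 -1.28] pos [0.5862 0.1803 0.0461] rot [-3.142  0.    -0.181] TCP axial/lat mm rel front -53.50517359911156 -1.1778850429993455
```

Call:
{"method": "apply_moves", "body": {
  "targets": [
    [-1,-0.3,0,0,0],
    [-1,-0.6,0,0,0],
    [-1,-0.6,0,0,0],
    [-1,-0.6,0,0,0],
    [-1,-0.6,0,0,0],
    [-1,-0.6,0,0,0],
    [-1,0,0,-0.8,0],
    [-1,0,0,-1,0],
    [-1,0,0,0,0]
  ]
}}

```text
t: 14.2
tool_pos: [0.4587, 0.2048, 0.1215]
tool_rot: [-3.136, -0.006, -0.182]
wrist_force: [-0.9, -1.0, -1.3]
width: 0.0125
grasp_force: 78.3
```

```bash
python3 f.py -.1815 1 .639 .1718; python3 plan.py -1 .4597 -.0537 .1 1.321
```

```text
t 14.25 axial -0.59 +- 0.00 F [-0.67 -0.39 -1.36] pos [0.4575 0.2044 0.1196] rot [-3.138e+00 -3.000e-03 -1.820e-01] TCP axial/lat mm rel front -184.45301014611766 -0.6751914964599413
16
[[-1.0,0.08,0.4,0.03,-0.94],[-1.0,0.04,0.4,0.03,-0.94],[-1.0,0.0,0.4,0.03,-0.94],[-1.0,-0.04,0.4,0.03,-0.94],[-1.0,-0.07,0.4,0.03,-0.94],[-1.0,-0.11,0.39,0.03,-0.94],[-1.0,-0.15,0.38,0.03,-0.94],[-1.0,-0.18,0.36,0.03,-0.94],[-1.0,-0.22,0.34,0.03,-0.94],[-1.0,-0.25,0.32,0.03,-0.94],[-1.0,-0.27,0.29,0.03,-0.94],[-1.0,-0.3,0.27,0.03,-0.94]]
[[-1.0,-0.33,0.24,0.03,-0.94],[-1.0,-0.34,0.21,0.03,-0.94],[-1.0,-0.36,0.17,0.03,-0.93],[-1.0,-0.38,0.13,0.02,-0.94]]
```

Call:
{"method": "apply_moves", "body": {
  "targets": [
    [-1,0.08,0.4,0.03,-0.94],
    [-1,0.04,0.4,0.03,-0.94],
    [-1,0,0.4,0.03,-0.94],
    [-1,-0.04,0.4,0.03,-0.94],
    [-1,-0.07,0.4,0.03,-0.94],
    [-1,-0.11,0.39,0.03,-0.94],
    [-1,-0.15,0.38,0.03,-0.94],
    [-1,-0.18,0.36,0.03,-0.94],
    [-1,-0.22,0.34,0.03,-0.94],
    [-1,-0.25,0.32,0.03,-0.94],
    [-1,-0.27,0.29,0.03,-0.94],
    [-1,-0.3,0.27,0.03,-0.94]
  ]
}}

```text
t: 15.75
tool_pos: [0.4574, 0.0094, 0.1026]
tool_rot: [-3.141, 0.001, 0.949]
wrist_force: [1.2, 1.0, -1.0]
width: 0.0122
grasp_force: 78.2
```

Call:
{"method": "apply_moves", "body": {
  "targets": [
    [-1,-0.33,0.24,0.03,-0.94],
    [-1,-0.34,0.21,0.03,-0.94],
    [-1,-0.36,0.17,0.03,-0.93],
    [-1,-0.38,0.13,0.02,-0.94],
    [-1,0,0,0,0],
    [-1,0,0,0,0],
    [-1,0,0,0,0]
  ]
}}

```text
t: 16.62
tool_pos: [0.4584, -0.0532, 0.0991]
tool_rot: [-3.141, -0.0, 1.322]
wrist_force: [0.5, -0.2, -0.2]
width: 0.0123
grasp_force: 78.2
```

```bash
python3 f.py -.1815 3 .639 .1718; python3 plan.py -1 .4597 -.0537 .04 1.321 .4597 -.0537 .021 1.321
```

```text
t 16.775 axial -0.09 +- 0.18 F [-0.02  0.36 -0.96] pos [ 0.4585 -0.0535  0.0993] rot [-3.142 -0.     1.322] TCP axial/lat mm rel front -136.84054205442675 -254.18402162631492
3
[[-1.0,0.0,0.01,0.74,0.01],[-1.0,0.0,0.02,0.74,0.0],[-1.0,0.0,-0.0,0.48,0.0]]
```

Call:
{"method": "apply_moves", "body": {
  "targets": [
    [-1,0,0.01,0.74,0],
    [-1,0,0.02,0.74,0],
    [-1,0,0,0.46,0],
    [-1,0,0,0,0],
    [-1,0,0,0.03,0],
    [-1,0,0,0,0]
  ]
}}

```text
t: 17.52
tool_pos: [0.4599, -0.0542, 0.021]
tool_rot: [3.141, -0.0, 1.322]
wrist_force: [0.6, -0.6, -1.1]
width: 0.0126
grasp_force: 78.4
```

```bash
python3 f.py 1.32 4 .639 .1718
```

```text
t 17.725 axial 0.48 +- 0.33 F [-0.07  0.51 -0.95] pos [ 0.4598 -0.0543  0.0208] rot [ 3.141 -0.     1.322] TCP axial/lat mm rel front -263.4506493890378 117.45441589192623
```

Call:
{"method": "apply_moves", "body": {
  "targets": [
    [-1,0,0,0.03,0],
    [-1,0,0,0,0],
    [-1,0,0,0,0],
    [-1,0,0,0,0]
  ]
}}

```text
t: 18.23
tool_pos: [0.4599, -0.0543, 0.0195]
tool_rot: [3.141, -0.0, 1.322]
wrist_force: [-0.6, -0.5, 4.4]
width: 0.0129
grasp_force: 78.9
```

```bash
python3 f.py 1.32 3 .639 .1718
```

```text
t 18.375 axial -0.10 +- 0.39 F [-0.82  0.1   3.65] pos [ 0.4598 -0.0543  0.0194] rot [ 3.141 -0.     1.322] TCP axial/lat mm rel front -263.49091472787075 117.44900578654305
```

Call:
{"method": "apply_moves", "body": {
  "targets": [
    [0,0,0,0,0],
    [0,0,0,0,0],
    [0.5,0,0,0,0],
    [1,0,0,0,0],
    [1,0,0,0,0],
    [1,0,0,0,0],
    [1,0,0,-0.6,0],
    [1,0,0,-0.9,0],
    [1,0,0,-0.6,0],
    [1,0,0,0,0]
  ]
}}

```text
t: 19.62
tool_pos: [0.461, -0.0543, 0.105]
tool_rot: [3.138, -0.002, 1.322]
wrist_force: [0.2, 0.4, -0.2]
width: 0.0854
grasp_force: 0.0
```

```bash
python3 plan.py 1 .4894 .0632 .1 1.322; python3 see.py p3; python3 tip.py p3 red .4967 .0922 .038 1.322;python3 tip.py p3 blue .4527 -.0823 .038 -1.82
```

```text
4
[[1.0,0.76,-0.01,0.03,-0.0],[1.0,0.75,-0.01,0.03,-0.0],[1.0,0.76,-0.01,0.03,-0.0],[1.0,0.75,-0.01,0.04,-0.0]]
top area 81 len px 15.785926298525283 16.100704857502222 tip px [288.522855   254.84914198] expected [288.3713168  255.29147641]
scene area 101 len px 15.267951469601087 15.962422389757204 tip px [351.56255418 232.95228142] expected [351.30333329 233.8570178 ]
tip [0.49761082 0.09216806 0.04103977] gap 0.0008619148779019756
top area 134 len px 23.159708027142017 16.100711519390074 tip px [425.23830136 195.0295372 ] expected [368.30626442 276.82946588]
scene area 73 len px 13.213466699111223 15.560893677935185 tip px [271.48962417 228.16067926] expected [270.38190266 229.17762148]
tip [ 0.61887581 -0.12816155  0.16918273] gap 0.09983648091176481
```

View pics/mix_p3.png

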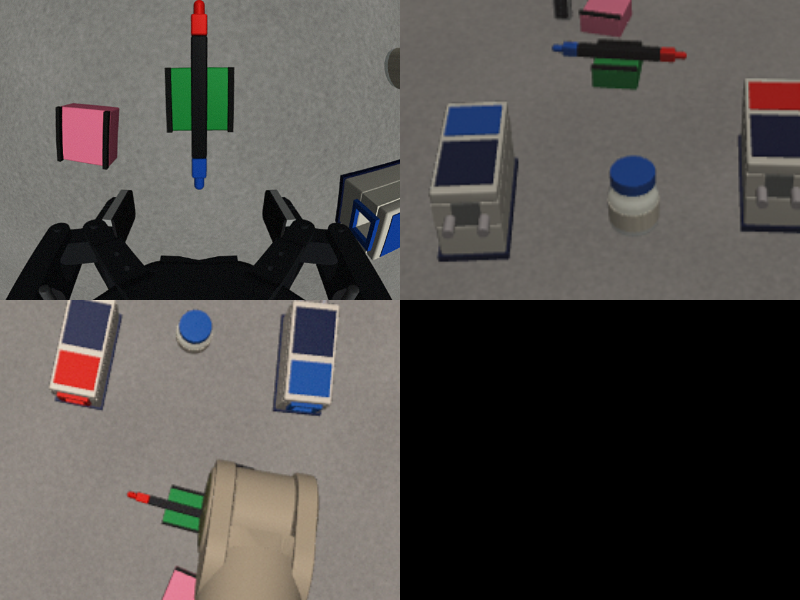

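The probe is back on the green rest (wrist view, column 199). I'm moving to the red end and gripping there.

Call:
{"method": "apply_moves", "body": {
  "targets": [
    [1,0.76,-0.01,0.03,0],
    [1,0.75,-0.01,0.03,0],
    [1,0.76,-0.01,0.03,0],
    [1,0.75,-0.01,0.04,0],
    [1,0,0,0,0],
    [1,0,0,0,0]
  ]
}}

```text
t: 20.52
tool_pos: [0.4872, 0.0623, 0.0972]
tool_rot: [-3.14, 0.002, 1.321]
wrist_force: [-0.3, -0.2, -0.6]
width: 0.0853
grasp_force: 0.0
```

```bash
python3 plan.py 1 .4894 .0632 .0195 1.322
```

```text
2
[[1.0,0.02,0.03,0.97,-0.0],[1.0,0.02,0.02,0.97,-0.01]]
```

Call:
{"method": "apply_moves", "body": {
  "targets": [
    [1,0.02,0.03,0.6,0],
    [1,0.02,0.02,0.8,0],
    [1,0,0,0.54,0],
    [1,0,0,0,0],
    [-1,0,0,0,0],
    [-1,0,0,0,0],
    [-1,0,0,0,0],
    [-1,0,0,0,0],
    [-1,0,0,0,0],
    [-1,0,0,0,0],
    [-1,0,0,0,0],
    [-1,0,0,0,0]
  ],
  "grip_force": 80
}}

```text
t: 22.02
tool_pos: [0.4905, 0.0644, 0.0209]
tool_rot: [3.141, -0.0, 1.322]
wrist_force: [-1.2, 0.1, 5.7]
width: 0.0124
grasp_force: 79.9
```

Call:
{"method": "apply_moves", "body": {
  "targets": [
    [-1,0,0,-0.5,0],
    [-1,0,0,-1,0],
    [-1,0,0,-1,0],
    [-1,0,0,0,0],
    [-1,0,0,0,0]
  ]
}}

```text
t: 22.65
tool_pos: [0.4897, 0.0643, 0.1198]
tool_rot: [-3.141, 0.0, 1.322]
wrist_force: [-0.3, -0.4, -2.3]
width: 0.0124
grasp_force: 79.1
```

```bash
python3 f.py 1.32 1 .639 .1718; python3 plan.py -1 .4545 -.1581 .12 3.058
```

```text
t 22.7 axial -0.07 +- 0.00 F [ 0.11 -0.1  -1.67] pos [0.4893 0.0642 0.1193] rot [-3.140e+00  1.000e-03  1.322e+00] TCP axial/lat mm rel front -141.41052683568395 118.26202647888934
18
[[-1.0,-0.31,0.03,-0.0,-0.96],[-1.0,-0.31,-0.0,-0.0,-0.96],[-1.0,-0.31,-0.03,-0.0,-0.96],[-1.0,-0.31,-0.06,-0.0,-0.97],[-1.0,-0.3,-0.09,-0.0,-0.96],[-1.0,-0.29,-0.12,-0.0,-0.97],[-1.0,-0.28,-0.15,-0.0,-0.96],[-1.0,-0.26,-0.17,-0.0,-0.97],[-1.0,-0.24,-0.2,-0.0,-0.96],[-1.0,-0.22,-0.22,-0.0,-0.97],[-1.0,-0.2,-0.24,-0.0,-0.96],[-1.0,-0.18,-0.26,-0.0,-0.97]]
[[-1.0,-0.15,-0.27,-0.0,-0.96],[-1.0,-0.13,-0.29,-0.0,-0.97],[-1.0,-0.1,-0.29,-0.0,-0.96],[-1.0,-0.07,-0.3,-0.0,-0.97],[-1.0,-0.04,-0.31,-0.01,-0.96],[-1.0,-0.0,-0.31,-0.0,-0.97]]
```

Call:
{"method": "apply_moves", "body": {
  "targets": [
    [-1,-0.31,0.03,0,-0.96],
    [-1,-0.31,0,0,-0.96],
    [-1,-0.31,-0.03,0,-0.96],
    [-1,-0.31,-0.06,0,-0.97],
    [-1,-0.3,-0.09,0,-0.96],
    [-1,-0.29,-0.12,0,-0.97],
    [-1,-0.28,-0.15,0,-0.96],
    [-1,-0.26,-0.17,0,-0.97],
    [-1,-0.24,-0.2,0,-0.96],
    [-1,-0.22,-0.22,0,-0.97],
    [-1,-0.2,-0.24,0,-0.96],
    [-1,-0.18,-0.26,0,-0.97]
  ]
}}

```text
t: 24.2
tool_pos: [0.4654, -0.0845, 0.119]
tool_rot: [-3.14, -0.002, 2.482]
wrist_force: [0.4, 0.0, -0.9]
width: 0.0128
grasp_force: 79.0
```

Call:
{"method": "apply_moves", "body": {
  "targets": [
    [-1,-0.15,-0.27,0,-0.96],
    [-1,-0.13,-0.29,0,-0.97],
    [-1,-0.1,-0.29,0,-0.96],
    [-1,-0.07,-0.3,0,-0.97],
    [-1,-0.04,-0.31,0,-0.96],
    [-1,0,-0.31,0,-0.97],
    [-1,0,0,0.7,0],
    [-1,0,0,0.7,0],
    [-1,0,0,0,0],
    [-1,0,0,0,0],
    [-1,0,0,0,0]
  ]
}}

```text
t: 25.58
tool_pos: [0.4559, -0.158, 0.0654]
tool_rot: [-3.141, 0.001, 3.058]
wrist_force: [-0.1, 0.7, -0.5]
width: 0.0126
grasp_force: 79.0
```

```bash
python3 f.py -.0835 2 .6328 -.1732; python3 see.py p4; python3 tip.py p4 blue .6050 -.1709 .081 -.0835; python3 plan.py -1 .4534 -.1582 .048 3.058
```

```text
t 25.675 axial -0.18 +- 0.14 F [-0.2  -0.25 -0.66] pos [ 0.4559 -0.1579  0.0653] rot [3.142e+00 2.000e-03 3.058e+00] TCP axial/lat mm rel front -177.57803802183642 0.46007957464422844
top area 86 len px 15.379651998890665 16.441171108177365 tip px [412.99261327 204.40968032] expected [412.84610977 205.40715588]
scene area 82 len px 13.456709789075859 10.866144738914631 tip px [228.01817234 259.5086612 ] expected [227.18445913 259.33324741]
tip [ 0.60699552 -0.17005998  0.08210302] gap 0.0018471634903917198
1
[[-1.0,0.05,-0.01,0.42,-0.0]]
```

View pics/mix_p4.png

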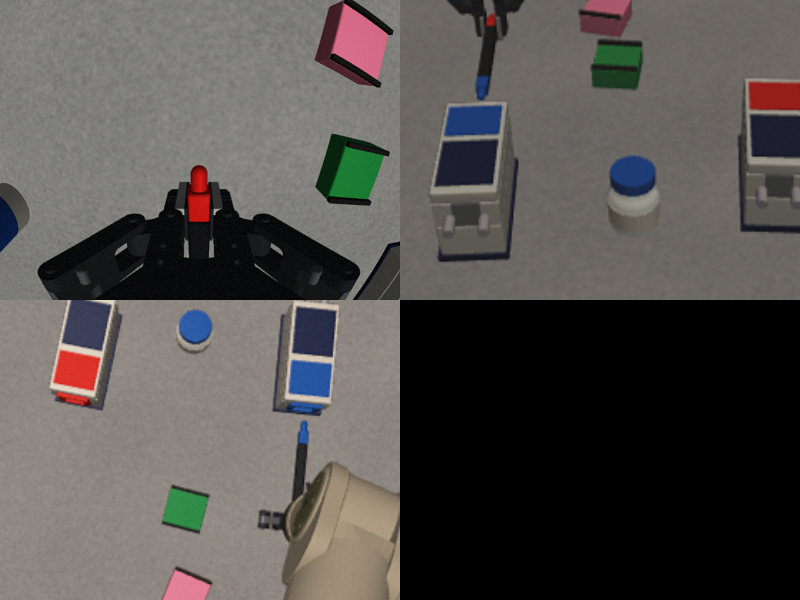

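Blue tip is triangulated at (0.607, -0.170, 0.082), which is on the blue port's axis. Lowering it and entering the port.

Call:
{"method": "apply_moves", "body": {
  "targets": [
    [-1,0,0,0.43,0],
    [-1,0,0,0,0],
    [-1,-0.3,0,0,0],
    [-1,-0.4,0,0,0],
    [-1,-0.3,0,0,0],
    [-1,0,0,0,0],
    [-1,0,0,0,0]
  ]
}}

```text
t: 26.7
tool_pos: [0.4947, -0.1613, 0.0472]
tool_rot: [-3.141, -0.001, 3.058]
wrist_force: [-1.0, 0.2, -0.5]
width: 0.0125
grasp_force: 79.0
```

```bash
python3 f.py -.0835 4 .6328 -.1732
```

```text
t 26.9 axial -0.22 +- 0.13 F [-0.21  0.18 -1.43] pos [ 0.4947 -0.1612  0.0473] rot [ 3.141 -0.     3.058] TCP axial/lat mm rel front -138.60041285764873 0.40302705482815787
```

Call:
{"method": "apply_moves", "body": {
  "targets": [
    [-1,-0.3,0,0,0],
    [-1,-0.3,0,0,0],
    [-1,-0.3,0,0,0],
    [-1,0,0,0,0],
    [-1,0,0,0,0]
  ]
}}

```text
t: 27.52
tool_pos: [0.5306, -0.1643, 0.047]
tool_rot: [-3.141, -0.001, 3.058]
wrist_force: [-0.8, -0.0, -1.3]
width: 0.0123
grasp_force: 79.0
```

```bash
python3 f.py -.0835 4 .6328 -.1732
```

```text
t 27.725 axial 0.49 +- 0.21 F [ 0.5   0.17 -1.08] pos [ 0.5307 -0.1642  0.0473] rot [ 3.142 -0.     3.058] TCP axial/lat mm rel front -102.53673168765185 0.42715576379214437
```

Call:
{"method": "apply_moves", "body": {
  "targets": [
    [-1,-0.3,0,-0.02,0],
    [-1,-0.3,0,0,0],
    [-1,-0.15,0,0,0],
    [-1,-0.1,0,0,0],
    [-1,0,0,0,0],
    [-1,0,0,0,0]
  ]
}}

```text
t: 28.48
tool_pos: [0.5645, -0.1671, 0.048]
tool_rot: [-3.142, -0.0, 3.058]
wrist_force: [-0.6, 0.1, -1.2]
width: 0.0125
grasp_force: 79.0
```

```bash
python3 f.py -.0835 5 .6328 -.1732
```

```text
t 28.725 axial -0.25 +- 0.22 F [-0.23  0.22 -0.86] pos [ 0.5647 -0.167   0.0482] rot [ 3.142 -0.     3.058] TCP axial/lat mm rel front -68.3363446592391 0.478146732152393
```

Call:
{"method": "apply_moves", "body": {
  "targets": [
    [-1,-0.08,0,0,0],
    [-1,0,0,0,0]
  ]
}}

```text
t: 28.98
tool_pos: [0.5684, -0.1673, 0.0481]
tool_rot: [-3.142, 0.0, 3.058]
wrist_force: [0.9, -0.0, -1.1]
width: 0.0128
grasp_force: 79.0
```

```bash
python3 f.py -.0835 5 .6328 -.1732
```

```text
t 29.225 axial 0.02 +- 0.27 F [ 0.01 -0.09 -1.27] pos [ 0.568  -0.1674  0.048 ] rot [-3.142 -0.     3.058] TCP axial/lat mm rel front -65.08358645639697 0.39540800349653193
```

Call:
{"method": "apply_moves", "body": {
  "targets": [
    [-1,-0.08,0,0,0],
    [-1,0,0,0,0]
  ]
}}

```text
t: 29.48
tool_pos: [0.5715, -0.1676, 0.0481]
tool_rot: [-3.141, 0.0, 3.058]
wrist_force: [-0.0, -0.1, -0.9]
width: 0.0125
grasp_force: 79.0
```

```bash
python3 f.py -.0835 5 .6328 -.1732
```

```text
t 29.725 axial -0.23 +- 0.15 F [-0.24 -0.12 -1.5 ] pos [ 0.5712 -0.1676  0.0481] rot [-3.142 -0.     3.058] TCP axial/lat mm rel front -61.855936813140595 0.47520381105021875
```

Call:
{"method": "apply_moves", "body": {
  "targets": [
    [-1,-0.08,0,0,0],
    [-1,0,0,0,0]
  ]
}}

```text
t: 29.98
tool_pos: [0.5747, -0.1678, 0.0481]
tool_rot: [-3.142, 0.0, 3.058]
wrist_force: [-1.1, -0.6, -1.1]
width: 0.0128
grasp_force: 79.0
```

```bash
python3 f.py -.0835 5 .6328 -.1732
```

```text
t 30.225 axial -0.31 +- 0.22 F [-0.35 -0.41 -1.14] pos [ 0.5744 -0.1679  0.0481] rot [-3.142 -0.     3.058] TCP axial/lat mm rel front -58.683408753229614 0.45423628706091435
```

Call:
{"method": "apply_moves", "body": {
  "targets": [
    [-1,-0.08,0,0,0],
    [-1,0,0,0,0]
  ]
}}

```text
t: 30.48
tool_pos: [0.5779, -0.1681, 0.0481]
tool_rot: [-3.141, 0.0, 3.058]
wrist_force: [0.1, 0.1, -0.8]
width: 0.0125
grasp_force: 79.0
```

```bash
python3 f.py -.0835 5 .6328 -.1732
```

```text
t 30.725 axial -0.26 +- 0.08 F [-0.29 -0.33 -1.13] pos [ 0.5776 -0.1681  0.0481] rot [-3.142 -0.     3.058] TCP axial/lat mm rel front -55.478907294913554 0.447244068074326
```

Call:
{"method": "apply_moves", "body": {
  "targets": [
    [-1,-0.08,0,0,0],
    [-1,0,0,0,0]
  ]
}}

```text
t: 30.98
tool_pos: [0.5811, -0.1683, 0.0481]
tool_rot: [-3.142, 0.0, 3.058]
wrist_force: [-0.4, 0.1, -0.7]
width: 0.0126
grasp_force: 79.0
```

```bash
python3 f.py -.0835 5 .6328 -.1732
```

```text
t 31.225 axial 0.27 +- 0.12 F [ 0.26 -0.1  -1.32] pos [ 0.5807 -0.1684  0.048 ] rot [-3.142 -0.     3.058] TCP axial/lat mm rel front -52.28834391912 0.44086063725818325
```

Call:
{"method": "apply_moves", "body": {
  "targets": [
    [-1,-0.08,0,0,0],
    [-1,0,0,0,0]
  ]
}}

```text
t: 31.48
tool_pos: [0.5838, -0.1687, 0.0479]
tool_rot: [-3.142, -0.001, 3.058]
wrist_force: [-2.0, -0.2, -0.8]
width: 0.0126
grasp_force: 79.0
```

```bash
python3 f.py -.0835 5 .6328 -.1732
```

```text
t 31.725 axial -1.68 +- 0.08 F [-1.71 -0.17 -0.65] pos [ 0.5838 -0.1687  0.048 ] rot [-3.142 -0.     3.058] TCP axial/lat mm rel front -49.20754896458235 0.4132274391579335
```

Call:
{"method": "apply_moves", "body": {
  "targets": [
    [-1,-0.08,0,0,0],
    [-1,0,0,0,0]
  ]
}}

```text
t: 31.98
tool_pos: [0.5871, -0.1689, 0.0479]
tool_rot: [-3.142, -0.001, 3.058]
wrist_force: [-3.3, 0.4, -1.1]
width: 0.0128
grasp_force: 79.0
```

```bash
python3 f.py -.0835 5 .6328 -.1732
```

```text
t 32.225 axial -2.91 +- 0.16 F [-2.9   0.19 -0.64] pos [ 0.587  -0.1689  0.048 ] rot [-3.142 -0.     3.058] TCP axial/lat mm rel front -45.998114888394596 0.43305411815787975
```

Contact is at about 1.7 mm, then about 4.8 mm (2.9 N). I'll press 1 mm more and hold.

Call:
{"method": "apply_moves", "body": {
  "targets": [
    [-1,-0.03,0,0,0],
    [-1,0,0,0,0],
    [-1,0,0,0,0],
    [-1,0,0,0,0],
    [-1,0,0,0,0],
    [-1,0,0,0,0],
    [-1,0,0,0,0],
    [-1,0,0,0,0]
  ]
}}

```text
t: 33.22
tool_pos: [0.5883, -0.169, 0.0481]
tool_rot: [-3.142, -0.0, 3.058]
wrist_force: [-2.9, 0.3, -1.2]
width: 0.0125
grasp_force: 79.0
```

```bash
python3 f.py -.0835 8 .6328 -.1732
```

```text
t 33.625 axial -3.26 +- 0.10 F [-3.26  0.2  -1.12] pos [ 0.5884 -0.169   0.0481] rot [-3.142 -0.     3.058] TCP axial/lat mm rel front -44.6295924530092 0.430518276735336
```

Call:
{"method": "apply_moves", "body": {
  "targets": [
    [-1,0.3,0,0,0],
    [-1,0.6,0,0,0],
    [-1,0.6,0,0,0],
    [-1,0.6,0,0,0],
    [-1,0.6,0,0,0],
    [-1,0.6,0,0,0],
    [-1,0.2,0,0,0],
    [-1,0,0,-0.8,0],
    [-1,0,0,-1,0],
    [-1,0,0,0,0],
    [-1,0,0,0,0]
  ]
}}

```text
t: 35.0
tool_pos: [0.4493, -0.1571, 0.12]
tool_rot: [3.141, 0.001, 3.058]
wrist_force: [0.0, -0.3, -0.9]
width: 0.0122
grasp_force: 79.0
```

```bash
python3 f.py -.0835 1 .6328 -.1732; python3 plan.py -1 .4901 .0644 .1 1.322
```

```text
t 35.05 axial 0.14 +- 0.00 F [ 0.19  0.63 -1.11] pos [ 0.4487 -0.157   0.1194] rot [ 3.141e+00 -1.000e-03  3.058e+00] TCP axial/lat mm rel front -184.8188648888977 0.7781318118875169
18
[[-1.0,-0.03,0.31,0.03,0.96],[-1.0,-0.0,0.31,0.03,0.96],[-1.0,0.03,0.31,0.03,0.97],[-1.0,0.06,0.31,0.03,0.96],[-1.0,0.09,0.3,0.03,0.97],[-1.0,0.12,0.29,0.03,0.96],[-1.0,0.14,0.28,0.03,0.97],[-1.0,0.17,0.26,0.03,0.96],[-1.0,0.19,0.25,0.02,0.97],[-1.0,0.22,0.23,0.03,0.96],[-1.0,0.24,0.2,0.02,0.97],[-1.0,0.26,0.18,0.03,0.96]]
[[-1.0,0.27,0.16,0.02,0.97],[-1.0,0.28,0.13,0.03,0.96],[-1.0,0.3,0.1,0.02,0.97],[-1.0,0.3,0.07,0.03,0.96],[-1.0,0.31,0.04,0.02,0.97],[-1.0,0.31,0.01,0.03,0.96]]
```

Call:
{"method": "apply_moves", "body": {
  "targets": [
    [-1,-0.03,0.31,0.03,0.96],
    [-1,0,0.31,0.03,0.96],
    [-1,0.03,0.31,0.03,0.97],
    [-1,0.06,0.31,0.03,0.96],
    [-1,0.09,0.3,0.03,0.97],
    [-1,0.12,0.29,0.03,0.96],
    [-1,0.14,0.28,0.03,0.97],
    [-1,0.17,0.26,0.03,0.96],
    [-1,0.19,0.25,0.02,0.97],
    [-1,0.22,0.23,0.03,0.96],
    [-1,0.24,0.2,0.02,0.97],
    [-1,0.26,0.18,0.03,0.96]
  ]
}}

```text
t: 36.55
tool_pos: [0.4756, -0.009, 0.1052]
tool_rot: [-3.14, -0.0, 1.898]
wrist_force: [-0.7, -0.2, -1.2]
width: 0.013
grasp_force: 79.0
```

Call:
{"method": "apply_moves", "body": {
  "targets": [
    [-1,0.27,0.16,0.02,0.97],
    [-1,0.28,0.13,0.03,0.96],
    [-1,0.3,0.1,0.02,0.97],
    [-1,0.3,0.07,0.03,0.96],
    [-1,0.31,0.04,0.02,0.97],
    [-1,0.31,0.01,0.03,0.96],
    [-1,0,0,0,0],
    [-1,0,0,0,0],
    [-1,0,0,0,0]
  ]
}}

```text
t: 37.67
tool_pos: [0.4903, 0.0632, 0.1003]
tool_rot: [-3.141, 0.0, 1.322]
wrist_force: [0.3, -0.2, -0.9]
width: 0.0129
grasp_force: 79.0
```

```bash
python3 plan.py -1 .4901 .0644 .0225 1.322
```

```text
2
[[-1.0,0.01,-0.01,0.97,0.0],[-1.0,0.02,-0.0,0.98,0.0]]
```

Call:
{"method": "apply_moves", "body": {
  "targets": [
    [-1,0.02,0,0.7,0],
    [-1,0.01,0,0.7,0],
    [-1,0,0,0.54,0],
    [-1,0,0,0,0],
    [-1,0,0,0.03,0],
    [-1,0,0,0,0],
    [-1,0,0,0,0]
  ]
}}

```text
t: 38.55
tool_pos: [0.4909, 0.0652, 0.022]
tool_rot: [3.141, -0.0, 1.322]
wrist_force: [-0.5, -0.7, -1.7]
width: 0.0125
grasp_force: 79.1
```

```bash
python3 f.py 1.32 3 .6328 -.1732
```

```text
t 38.7 axial 0.21 +- 0.16 F [ 0.39  0.12 -1.19] pos [0.4908 0.0652 0.0219] rot [ 3.141 -0.     1.322] TCP axial/lat mm rel front 195.73033683240513 196.71289081317497
```

Call:
{"method": "apply_moves", "body": {
  "targets": [
    [-1,0,0,0.02,0],
    [-1,0,0,0,0],
    [-1,0,0,0,0],
    [-1,0,0,0,0]
  ]
}}

```text
t: 39.2
tool_pos: [0.4909, 0.0653, 0.021]
tool_rot: [3.141, -0.0, 1.322]
wrist_force: [-0.4, 1.3, 2.8]
width: 0.0125
grasp_force: 79.5
```

```bash
python3 f.py 1.32 3 .6328 -.1732
```

```text
t 39.35 axial 0.65 +- 0.29 F [-0.36  0.76  3.04] pos [0.4909 0.0653 0.021 ] rot [ 3.141 -0.     1.322] TCP axial/lat mm rel front 195.78488211577496 196.67521476434078
```

Landed. Releasing and lifting clear.

Call:
{"method": "apply_moves", "body": {
  "targets": [
    [0,0,0,0,0],
    [0,0,0,0,0],
    [0.5,0,0,0,0],
    [1,0,0,0,0],
    [1,0,0,0,0],
    [1,0,0,0,0],
    [1,0,0,-0.6,0],
    [1,0,0,-0.9,0],
    [1,0,0,-0.9,0],
    [1,0,0,-0.5,0],
    [1,0,0,0,0]
  ]
}}

```text
t: 40.72
tool_pos: [0.4918, 0.0654, 0.1383]
tool_rot: [3.139, -0.002, 1.322]
wrist_force: [-0.2, 0.4, -0.2]
width: 0.086
grasp_force: 0.0
```

```bash
python3 see.py p5
```

```text
(no output)
```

View pics/mix_p5.png

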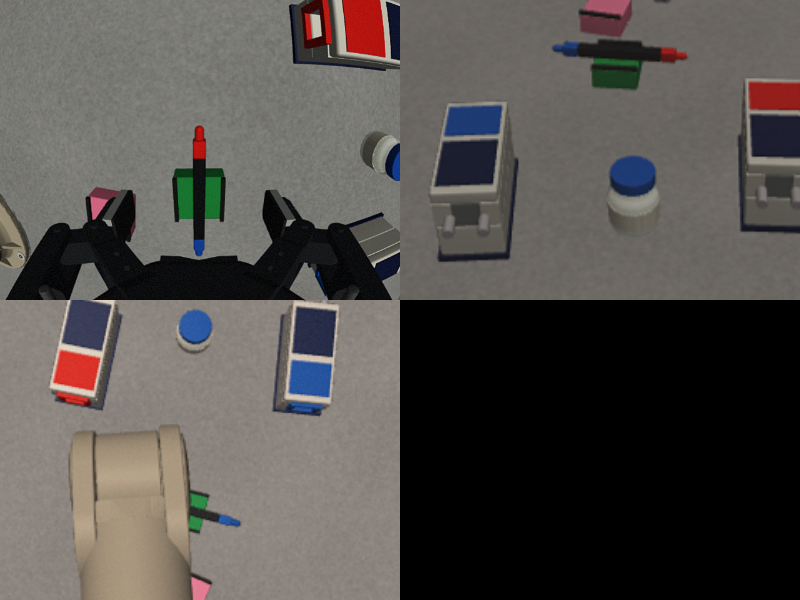

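The picture shows the probe lying centred across the green rest (wrist view, column 199) with the gripper clear of it. The jar hasn't moved. Handing in.

```bash
python3 -c "
from bench import order; print(order.finish_job())"
```

```text
the job is handed in; nothing more can be done
None
```

I pressed the red contact about 6 mm and the blue contact about 5.5 mm (estimated from wrist force), both well short of the 12 mm stop, and held each for over a second. The probe is back on the green rest, and I handed the job in at about 41 s.

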